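Check the lid stay of the ultrasonic lens cleaner

TASK

Check the folding stay on the steel ultrasonic cleaner: lift its lid by the black bow handle until the stay goes straight and locks, and let go so that the lid stands open by itself for a second. Then press the stay's red knob down to break the joint, so that the lid sinks and ends fully closed. Leave the blue lens case shut.

Things in the scene. Friction and masses are not known exactly. Their poses are not given: they have to be found in the camera images.
- tank_lid (a joint): Lid (0.7 kg) of the fixed stainless cleaner, 150 mm deep, 240 wide, 120 high, hinged at its far top edge. Rad: 0 closed, 1.25 with the stay straight (its limit). Bring it to 1.2 or more without hauling at the end; let go, and a spring locks the stay just past straight; it then stands at about 1.24. Stay unlocked, the damped hinge lets it sink shut in 2 to 4 s. Lifting takes 3 to 8 N.
- lid_handle (a point): Mid-grip of the black bow handle at the lid's front edge: round bar, 12 mm thick, 100 mm long, 44 mm clear of the lid; 127 mm above the bench when closed. Axes move with the lid; closed: x level, towards the hinge; y along the bar; z up. The hinge line lies at x +205, z -5 mm in these axes. Lid up, the bar is its topmost part.
- release_knob (a point): Centre of the red knob on the stay's knee: a cylinder, 26 mm diameter, 34 mm long, parallel to the hinge, 62 mm outside the tank's right wall (67 mm outside the lid's side). 81 mm above the bench with the lid closed, 170 mm with the stay locked. Pressing it straight down 40 mm or more with 2 to 5 N breaks the joint; the lid then sinks and the knob drops away from the finger.
- case_lid (a joint): Lid of a bystander, a blue plastic lens case, 120 x 130 mm, 60 mm high, black knob on top, no stay. Rad, 0 closed, grows as it opens. Leave it shut. Case and cleaner stand side by side, either one on the left.
Not all that is in view belongs to the job. Of the things that look like the part that bears case_lid, the smallest one is meant.

How it is judged (in metres and radians):
On the way:
1. the lid stands open on its locked stay, the robot off the cleaner (value of joint tank_lid above 1.2 rad and velocity of joint tank_lid between -0.04 and 0.04 rad/s and contact force between each of the arm, the fingers and tank below 0.1 N), for 0.6 s.
At the end, for the whole second after the job is handed in: The cleaner's lid is closed (within 0.06 rad, about 12 mm at the handle) and at rest, after it stood open by itself; the blue case is shut (within 0.1 rad) (value of joint tank_lid below 0.06 rad and velocity of joint tank_lid above -0.05 rad/s and value of joint case_lid below 0.1 rad); the robot touches nothing.
It fails at once if the blue lens case is opened (value of joint case_lid above 0.2 rad).
It also fails if it takes over 58 s, if anything falls off the work surface, if the arm or the gripper's body presses on something with over 40 N, if the wrist force passes 120 N, or if a joint passes its speed limit or range.

ROBOT

A 6-joint arm with a two-finger parallel gripper is mounted at the origin on the work surface. World frame = base frame: x ahead of the robot, y to its left, z up, the work surface at z = 0. Lengths are in m, angles in degrees, forces in N, time in s.
With the tool pointing down it reaches from about 0.25 to 0.725 m from the base axis. Payload 9.7 kg.
Tool frame: the origin (TCP) lies midway between the tips of the shut fingers; the grasp point (between the pads) lies 19 mm behind it (bot.pinch_z is the distance from the TCP to the grasp point, in m); z points along the fingers, y is the line along which they close (so a half turn about z gives the same grasp; the last joint's range is limited). The gripper opens to 85 mm and grips with 20 to 120 N. Pads are 22 mm wide; open, the fingers measure 114 mm over their backs; the gripper's body (76 mm by 85 mm) begins 54 mm behind the grasp point. The pads swing forward as they close: fully open they stand 13 mm farther back than shut.
Start: joints at [-76.146, 4.979, 10.078, 95.1, 0, 90], TCP at [0.132, -0.534, 0.231] pointing down, gripper open.
Joint ranges: [-179.16, 179.16], [-48.56, 103.87], [-65.8, 70.77], [-126.05, 130.52], [-82.76, 87.17], [-180, 180]. Speed limits (degrees/s): [127.2, 127.2, 147.25, 180, 180, 180].

INTERFACE

Orientations are given as [roll, pitch, yaw] about the fixed x, y, z axes, in that order (R = Rz(yaw) Ry(pitch) Rx(roll)).
In Python, from workcell import sensors, camera, camera_params, ticket, bot gives the robot as it stands.
- The arm moves only by the shell command python3 -m jog 'ROWS' [FORCE]. ROWS is JSON, a list that holds one entry, the list of rows, each a list of 5 numbers: the shift along the world's x, y, z in units of 50 mm (1.0 is 50 mm), then the turn about the world's z in units of 5 degrees (1.0 is 5 degrees), then the opening, from 0 (shut) to 1 (fully open). In form: [[[tx, ty, tz, yaw, grip], ...]]. A call has 1 to 8 rows; each row shifts and turns the commanded pose from where the row before left it; what a row does not reach is not made up. A row lasts 1/10 s, in which the tool goes at most 50 mm and 8.59 degrees, less where a joint would pass 70% of its speed; a pose out of reach is approached as far as the arm can. A call is refused whole if a number of a shift passes 1 or a number of a turn 1, either way. A call with a gripper value outside its range is refused whole. The fingers move at their own pace and stop on an object; FORCE is the grip in N (left out, the last holds). Time passes only in rows, so rows that do not move let the fingers close. It gives the time, the measured TCP pose, the force, the opening and the grip force at its end, in the units of the state.
- sensors.get_obs(): the state, without advancing time (a new reading comes with each control period).
- camera(name): name is "side" or "top"; returns the picture (400x640x3 uint8, blue, green, red); there is no depth.
- camera_params(name): a dict with "fx", "fy", "cx", "cy" (pixels), "T" (4x4, takes a point from camera to world coordinates). Camera axes: x right, y down, z forward; pixel columns grow to the right and rows downward; lengths in m; the calibration is good to about 2 mm. A picture is of the moment at which its call begins. camera_params takes no time and is no camera call.
- ticket.job_done(): hands the job in; it is judged then, once.
The state is a dict: "time": time; "q": joint angles; "qd": joint speeds; "joint_efforts": joint torques, N m; "ee_pos": TCP position; "tcp_rot": TCP orientation; "wrist_force": force on the tool from outside, world axes, zero at the start; "torque": the same for the moment, N m; "opening": finger opening in m; "grasp_force": force on a finger pad.
Only numpy, scipy, OpenCV 4.12 (cv2) and the standard library are available. Lean on these libraries where they do the work, as an engineer would, in place of code of your own. Each camera call takes 0.05 s, during which the arm holds its last target. There are 200 camera calls.

## Working session

There is one attempt and no reset: what is moved stays moved. The work goes in short steps, Python scripts to look and compute and a shell command to move; the robot and the scene stay as the last step left them, time stands still between calls to the robot, and variables do not carry over. Pictures are saved under pics/ and viewed, at most 10 in all, crops included, and the job is handed in when it is done.

```bash
mkdir -p pics; python3 - <<'E'
from workcell import sensors, camera, camera_params
import cv2,numpy as np
np.set_printoptions(precision=3,suppress=True)
for n in("side","top"):
    cv2.imwrite(f"pics/{n}0.png",camera(n)); p=camera_params(n); print(n,p["fx"],p["fy"],p["cx"],p["cy"]);print(p["T"])
o=sensors.get_obs();print(o)
E
```

```text
side 379.0402238934874 379.0402238934874 317.46686591160636 204.92015207578982
[[-0.814 -0.401  0.42  -0.038]
 [-0.581  0.581 -0.571  0.859]
 [-0.015 -0.708 -0.706  1.041]
 [ 0.     0.     0.     1.   ]]
top 497.2085651684727 497.2085651684727 321.11760777429083 201.1384322455924
[[-0.109 -0.97   0.216  0.122]
 [-0.994  0.108 -0.02   0.141]
 [-0.004 -0.217 -0.976  1.802]
 [ 0.     0.     0.     1.   ]]
{'time': 0.1, 'q': array([-76.147,   5.008,  10.04 ,  95.099,   0.   ,  90.001]), 'qd': array([-0.034, -0.001,  0.096,  0.116, -0.036, -0.007]), 'joint_efforts': array([ -0.001, -52.156,  46.565,   0.016,   0.   ,   0.   ]), 'ee_pos': array([ 0.132, -0.534,  0.231]), 'tcp_rot': array([-179.932,   -0.   ,   13.852]), 'wrist_force': array([ 0.948,  0.027, -1.081]), 'torque': array([-0.083,  0.052, -0.016]), 'grasp_force': 0.0, 'opening': 0.08539044268258315}
```

View pics/side0.png

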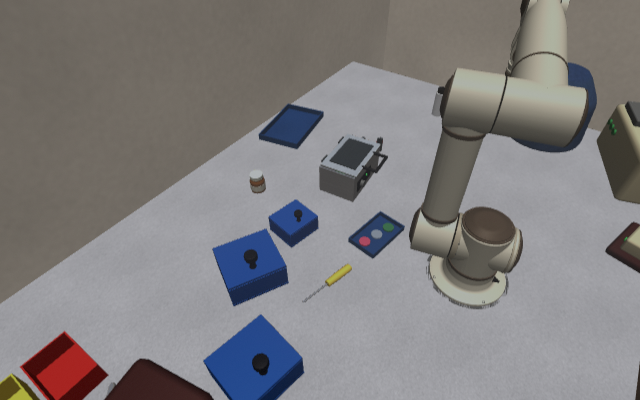

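View pics/top0.png

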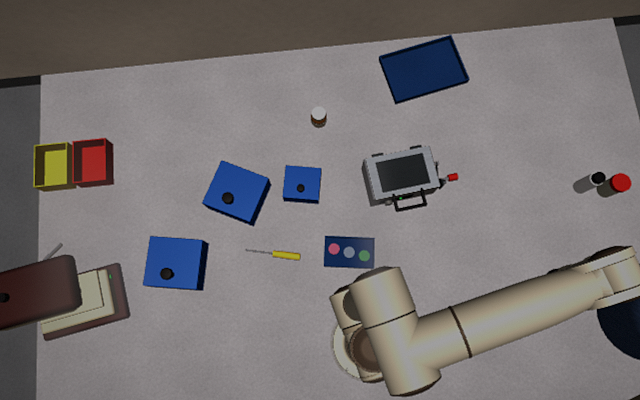

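The side view shows the steel cleaner at about (350,165). The top view shows it at about (403,177), with the black bow handle at (409,202) and the red knob at (452,177).

Possible mix-ups in the top view:
- **Blue cases:** (302,184), (237,192) and (176,263). The smallest, at (302,184), is the bystander.
- **Red things:** the knob at (452,177) against the red cap at (620,183) and the red bin at (92,162).
- **Black things:** the bow handle at (409,202) against the case knobs.

```bash
cat > h.py <<'E'
import numpy as np,cv2
from workcell import sensors,camera,camera_params
np.set_printoptions(precision=4,suppress=True)
def ray(n,u,v):
    p=camera_params(n);T=np.array(p["T"]);d=T[:3,:3]@np.array([(u-p["cx"])/p["fx"],(v-p["cy"])/p["fy"],1]);return T[:3,3],d
def plane(n,u,v,z):
    o,d=ray(n,u,v);return o+d*(z-o[2])/d[2]
def tri(a,b):
    (o1,d1),(o2,d2)=ray("top",*a),ray("side",*b)
    s=np.linalg.lstsq(np.c_[d1,-d2],o2-o1,rcond=None)[0];P,Q=o1+d1*s[0],o2+d2*s[1];return (P+Q)/2,np.linalg.norm(P-Q)
def red(im,box):
    u0,v0,u1,v1=box;c=im[v0:v1,u0:u1].astype(int);m=(c[...,2]>110)&(c[...,2]>2*c[...,1]);v,u=np.nonzero(m)
    return (u.mean()+u0,v.mean()+v0,len(u)) if len(u) else None
E
python3 - <<'E'
from h import *
t=cv2.imread("pics/top0.png");s=cv2.imread("pics/side0.png")
r=red(t,(430,160,475,195));print("knob",r,plane("top",*r[:2],.081))
print(red(s,(310,120,400,210)))
c=np.hstack([cv2.resize(t[130:220,350:470],(480,360),interpolation=2)[:, :480],cv2.resize(s[125:205,315:395],(300,300),interpolation=2) if 0 else cv2.resize(s[120:210,310:385],(300,360),interpolation=2)])
cv2.imwrite("pics/c1.png",c)
g=t[185:215,385:435].max(2);print()
m=(t[...,:3].max(2)<45).astype(np.uint8);m[:190]=0;m[213:]=0;m[:,:388]=0;m[:,432:]=0
v,u=np.nonzero(m)
for x in np.unique(u): print(x,v[u==x],end=';')
E
```

```text
knob (np.float64(453.14285714285717), np.float64(176.12244897959184), 49) [ 0.5424 -0.3738  0.081 ]
None

388 [190 198 199 204];389 [197 198 199 204];390 [197 198 199];391 [197 198 199];392 [197 198 199 200 201];393 [194 195 196 197 198 199 200 201];394 [195 196 197 198 199 200 201 202 203 204];395 [196 197 198 199 200 201 202 203 204 205 206 207 208];396 [196 197 198 199 200 202 203 204 205 206 207 208 209 210];397 [196 197 198 199 206 207 208 209 210];398 [196 197 198 199 208 209 210];399 [195 196 199 208 209 210];400 [195 196 208 209 210];401 [195 196 208 209 210];402 [195 196 197 198 208 209 210];403 [194 195 196 197 198 207 208 209];404 [194 195 196 197 198 207 208 209];405 [194 195 196 197 198 207 208 209];406 [194 195 196 197 198 207 208 209];407 [194 195 196 197 207 208 209];408 [193 194 195 196 197 206 207 208];409 [193 194 195 196 197 206 207 208];410 [193 194 195 196 197 206 207 208];411 [193 194 195 196 206 207 208];412 [193 194 195 196 206 207];413 [192 193 194 195 196 206 207];414 [192 193 194 195 196 205 206 207];415 [192 193 194 195 205 206 207];416 [192 193 194 195 205 206 207];417 [192 193 194 195 205 206];418 [191 192 193 194 195 204 205 206];419 [191 192 193 194 195 204 205 206];420 [191 192 193 194 204 205 206];421 [190 191 192 193 194 195 204 205 206];422 [190 191 192 193 194 195 196 197 198 203 204 205];423 [190 191 192 193 194 195 196 197 198 199 200 201 202 203 204 205];424 [190 191 192 193 194 195 196 197 198 199 200 201 202 203 204 205];425 [190 191 192 193 200 201 202 203 204 205];426 [190 191 192 193 203 204];427 [190 191 192 193];428 [190 191 192 193];429 [190 191 192];430 [190 191 192];431 [190 191 192];
```

View pics/c1.png

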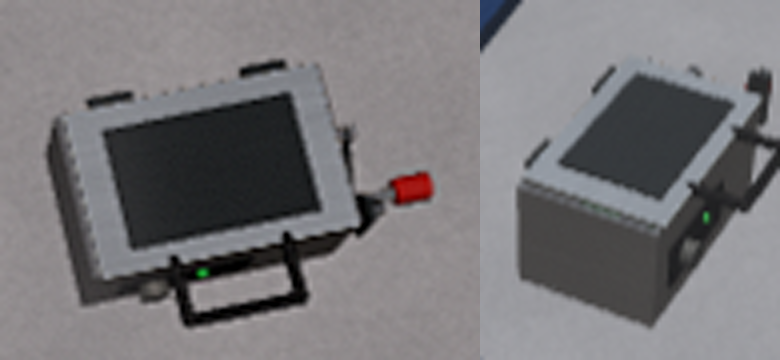

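```bash
cat > g.py <<'E'
from h import *
A=plane("top",397.5,208.9,.133);B=plane("top",425,203.9,.133)
print(A,B,np.linalg.norm(A-B))
M=(A+B)/2;y=(A-B)/np.linalg.norm(A-B);x=np.array([y[1],-y[0],0])
E
python3 - <<'E'
from g import *
# second estimate of yaw: back hinge edge of the lid & dark panel
t=cv2.imread("pics/top0.png")
m=(t.max(2)<62).astype(np.uint8);m[:148]=0;m[193:]=0;m[:,:372]=0;m[:,432:]=0
m=cv2.morphologyEx(m,cv2.MORPH_OPEN,np.ones((7,7)))
c=max(cv2.findContours(m,0,2)[0],key=cv2.contourArea);b=cv2.boxPoints(cv2.minAreaRect(c));P=np.array([plane("top",*p,.12) for p in b]);print(b);print(P);
for i in range(4):
    d=P[i]-P[i-1];print(np.linalg.norm(d),np.degrees(np.arctan2(d[1],d[0])))
print("alpha bar",np.degrees(np.arctan2(x[1],x[0])),"mid",M)
k=np.array([.5424,-.3738,.081])
print("knob in handle axes",(k-M)@x,(k-M)@y)
E
```

```text
[ 0.4359 -0.1497  0.133 ] [ 0.4429 -0.246   0.133 ] 0.09645959118660995
[[375.9231 162.3846]
 [422.6924 152.5385]
 [428.9099 182.0716]
 [382.1407 191.9178]]
[[ 0.6125 -0.1003  0.12  ]
 [ 0.6302 -0.2696  0.12  ]
 [ 0.521  -0.2746  0.12  ]
 [ 0.504  -0.1076  0.12  ]]
0.10876142379489549 3.8058130935149457
0.17017049100808607 -84.02809650839673
0.1093112113058345 -177.3846932301355
0.1678816693988252 95.82174572981886
alpha bar 4.130226846780995 mid [ 0.4394 -0.1978  0.133 ]
knob in handle axes 0.09005341414420125 -0.1829127541661393
```

```bash
python3 -m jog '[[[0.38,0.42,0,1,0.5],[0.38,0.42,0,1,0.5],[0.38,0.42,0,1,0.5],[0.38,0.42,0,1,0.5],[0.38,0.42,0,1,0.5],[0.38,0.42,0,1,0.5],[0.38,0.42,0,1,0.5],[0.38,0.42,0,1,0.5]]]' 25; python3 -m jog '[[[0.38,0.42,0,1,0.5],[0.38,0.42,0,1,0.5],[0.38,0.42,0,1,0.5],[0.38,0.42,0,1,0.5],[0.38,0.42,0,1,0.5],[0.38,0.42,0,1,0.5],[0.38,0.42,0,1,0.5],[0.38,0.42,0,1,0.5]]]'
```

```text
time: 0.9
ee_pos: [0.2842, -0.365, 0.231]
tcp_rot: [-180.0, -0.0, 54.1]
wrist_force: [0.3, -0.1, 0.6]
opening: 0.0425
grasp_force: 0.0
time: 1.7
ee_pos: [0.4363, -0.1969, 0.231]
tcp_rot: [-180.0, -0.0, 94.1]
wrist_force: [-0.4, -0.0, -0.2]
opening: 0.0427
grasp_force: 0.0
```

```bash
python3 -m jog '[[[0.06,0,-0.5,0.1,0.5],[0,0,-0.5,0,0.5],[0,0,-0.4,0,0.5],[0,0,0,0,0.5]]]'; python3 - <<'E'
from h import *
t=camera("top");s=camera("side")
cv2.imwrite("pics/c2.png",np.hstack([cv2.resize(t[140:230,350:470],(480,360),interpolation=2),cv2.resize(s[120:210,315:390],(300,360),interpolation=2)]))
E
```

```text
time: 2.1
ee_pos: [0.4374, -0.1973, 0.1584]
tcp_rot: [-179.8, -0.1, 94.4]
wrist_force: [-0.4, 0.3, 0.2]
opening: 0.0426
grasp_force: 0.0
```

View pics/c2.png

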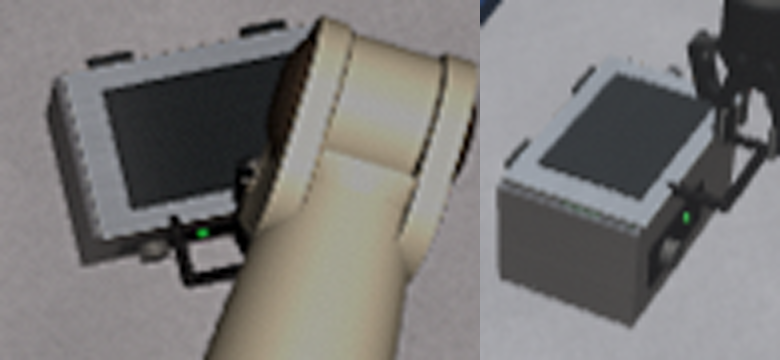

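The arm hides the bar in the top view. In the side view (right half) the fingers straddle the bar at about crop (750,130). I'll go down and grip.

```bash
python3 -m jog '[[[0.02,0,-0.4,0,0.5],[0,0,-0.4,0,0.5],[0,0,-0.2,0,0.5],[0,0,0,0,0.5]]]'; python3 -m jog '[[[0,0,0,0,0],[0,0,0,0,0],[0,0,0,0,0],[0,0,0,0,0],[0,0,0,0,0]]]' 25; python3 - <<'E'
import numpy as np
R=np.hypot(.205,.005);p=np.arctan2(.005,.205);a=np.radians(4.5)
pr=None
for th in np.linspace(0,1.22,17):
    f=np.array([.205-R*np.cos(th+p),R*np.sin(th+p)-.005]);
    if pr is not None:
        d=(f-pr)/.05;print(f"[{d[0]*np.cos(a):.2f},{d[0]*np.sin(a):.2f},{d[1]:.2f},0,0],",end="")
    pr=f
print(f*20)
E
```

```text
time: 2.6
ee_pos: [0.4394, -0.1979, 0.1111]
tcp_rot: [-180.0, -0.0, 94.3]
wrist_force: [0.4, -0.3, 0.9]
opening: 0.0427
grasp_force: 0.0
time: 3.1
ee_pos: [0.4383, -0.1984, 0.1126]
tcp_rot: [-179.9, 0.1, 94.3]
wrist_force: [-11.6, -1.0, 9.0]
opening: 0.0108
grasp_force: 24.9
[0.02,0.00,0.31,0,0],[0.04,0.00,0.31,0,0],[0.07,0.01,0.31,0,0],[0.09,0.01,0.30,0,0],[0.11,0.01,0.29,0,0],[0.13,0.01,0.28,0,0],[0.15,0.01,0.27,0,0],[0.18,0.01,0.26,0,0],[0.19,0.02,0.24,0,0],[0.21,0.02,0.23,0,0],[0.23,0.02,0.21,0,0],[0.24,0.02,0.19,0,0],[0.26,0.02,0.17,0,0],[0.27,0.02,0.15,0,0],[0.28,0.02,0.13,0,0],[0.29,0.02,0.11,0,0],[2.78496238 3.78467194]
```

```bash
python3 -m jog '[[[-0.06,0,0.1,0,0],[0.02,0,0.31,0,0],[0.04,0,0.31,0,0],[0.07,0.01,0.31,0,0],[0.09,0.01,0.30,0,0],[0,0,0,0,0]]]'; python3 - <<'E'
from h import *
s=camera("side")
cv2.imwrite("pics/c3.png",cv2.resize(s[90:210,310:430],(480,480),interpolation=2))
E
```

```text
time: 3.7
ee_pos: [0.4511, -0.197, 0.1801]
tcp_rot: [179.6, 0.1, 94.4]
wrist_force: [13.7, 0.1, -8.3]
opening: 0.011
grasp_force: 25.3
```

View pics/c3.png

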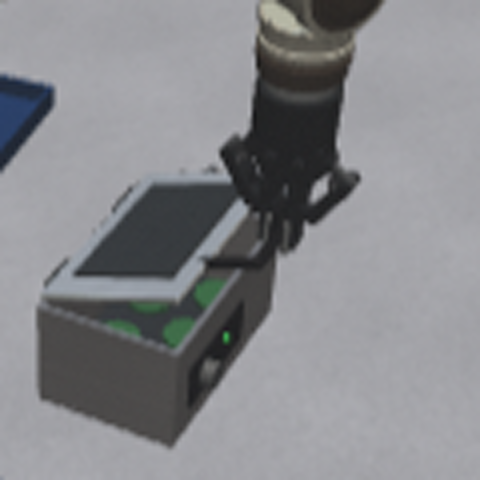

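The lid is up about 0.3 rad and the bar at crop (275,240) is held between the fingers. I'll follow the arc.

```bash
python3 -m jog '[[[0.16,0.01,0.29,0,0],[0.14,0.01,0.28,0,0],[0.15,0.01,0.27,0,0],[0.18,0.01,0.26,0,0],[0,0,0,0,0]]]';  python3 -m jog '[[[0.19,0.02,0.24,0,0],[0.21,0.02,0.23,0,0],[0.23,0.02,0.21,0,0],[0.24,0.02,0.19,0,0],[0,0,0,0,0]]]'
```

```text
time: 4.25
ee_pos: [0.4803, -0.1942, 0.2343]
tcp_rot: [179.9, -0.1, 94.4]
wrist_force: [-0.1, 4.7, -2.0]
opening: 0.0107
grasp_force: 25.3
time: 4.75
ee_pos: [0.5235, -0.19, 0.2777]
tcp_rot: [179.9, -0.1, 94.4]
wrist_force: [-2.6, 5.5, 2.8]
opening: 0.0107
grasp_force: 25.9
```

```bash
python3 -m jog '[[[0.26,0.01,0.16,0,0],[0.27,0.02,0.14,0,0],[0.28,0.02,0.12,0,0],[0.28,0.02,0.1,0,0],[0,0,0,0,0],[0,0,0,0,0]]]'; python3 - <<'E'
from h import *
t=camera("top");s=camera("side")
cv2.imwrite("pics/c4.png",np.hstack([cv2.resize(t[120:220,350:480],(416,320),interpolation=2),cv2.resize(s[60:200,310:430],(360,420),interpolation=2)[:320]]))
E
```

```text
time: 5.35
ee_pos: [0.5777, -0.186, 0.3046]
tcp_rot: [179.8, -0.1, 94.5]
wrist_force: [-2.1, 8.3, 9.2]
opening: 0.0112
grasp_force: 27.6
```

View pics/c4.png

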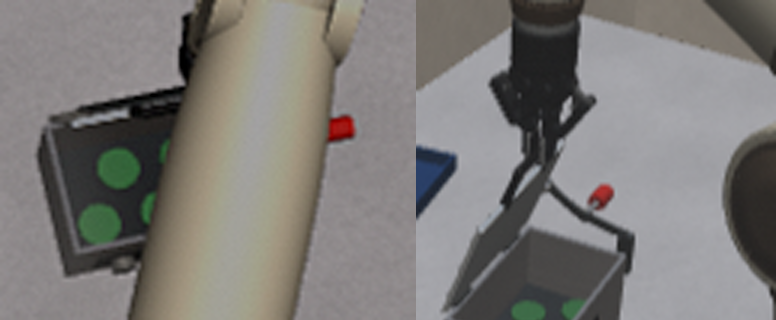

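The stay looks nearly straight. The red knob is at about crop (341,130) in the top view and (600,196) in the side view. I'll triangulate it.

```bash
cat >> h.py <<'E'
def knob():
    t=camera("top");s=camera("side");a=red(t,(425,135,485,195));b=red(s,(340,95,410,165));print(a,b)
    if a and b: print(tri(a[:2],b[:2]))
E
python3 -c "
from h import *
knob()"
```

```text
(np.float64(456.23809523809524), np.float64(159.47619047619048), 42) (np.float64(371.8333333333333), np.float64(123.95833333333333), 24)
(array([ 0.5787, -0.3708,  0.1612]), np.float64(0.003233592649116474))
```

```bash
python3 -m jog '[[[0.08,0.01,0.04,0,0],[0,0,0,0,0],[0,0,0,0,0]]]'; python3 -c "
from h import *
knob()"
```

```text
time: 5.85
ee_pos: [0.5815, -0.1856, 0.3059]
tcp_rot: [179.8, -0.1, 94.4]
wrist_force: [-0.3, 6.7, 4.2]
opening: 0.0109
grasp_force: 27.3
(np.float64(456.98148148148147), np.float64(159.3148148148148), 54) (np.float64(373.0833333333333), np.float64(120.95833333333333), 24)
(array([ 0.5735, -0.3679,  0.1792]), np.float64(0.004219990424024253))
```

```bash
python3 -m jog '[[[0.06,0.01,0.01,0,0],[0,0,0,0,0],[0,0,0,0,0]]]'; python3 -c "
from h import *
knob()"
```

```text
time: 6.25
ee_pos: [0.5829, -0.1855, 0.3063]
tcp_rot: [-180.0, -0.1, 94.4]
wrist_force: [-8.8, 5.3, 5.2]
opening: 0.0111
grasp_force: 27.5
(np.float64(456.64150943396226), np.float64(159.18867924528303), 53) (np.float64(373.0), np.float64(121.04347826086956), 23)
(array([ 0.5737, -0.3669,  0.1794]), np.float64(0.004891703668407895))
```

It is at the limit now. I'll let go and rise straight up.

```bash
python3 -m jog '[[[-0.03,0,0,0,0.2],[0,0,0,0,0.5],[0,0,0,0,0.6],[0,0,0,0,0.6],[0,0,0,0,0.6]]]';python3 -m jog '[[[0,0,0.3,0,0.6],[0,0,0.5,0,0.6],[0,0,0.6,0,0.6],[-0.2,-0.3,0.3,0,0.6],[-0.3,-0.6,0,0,0],[-0.3,-0.6,0,0,0],[-0.3,-0.6,0,0,0],[0,0,0,0,0]]]'; python3 - <<'E'
from h import *
knob()
t=camera("top");s=camera("side")
cv2.imwrite("pics/c5.png",np.hstack([cv2.resize(t[120:220,350:480],(416,320),interpolation=2),cv2.resize(s[60:200,310:430],(360,420),interpolation=2)[:320]]))
E
```

```text
time: 6.85
ee_pos: [0.5828, -0.1866, 0.3048]
tcp_rot: [180.0, 0.0, 94.3]
wrist_force: [-0.4, -0.3, -0.2]
opening: 0.0516
grasp_force: 0.0
time: 7.65
ee_pos: [0.5262, -0.2945, 0.3897]
tcp_rot: [-180.0, 0.0, 94.1]
wrist_force: [-1.1, 0.4, -0.1]
opening: 0.0005
grasp_force: 0.0
None (np.float64(373.0833333333333), np.float64(120.95833333333333), 24)
```

View pics/c5.png

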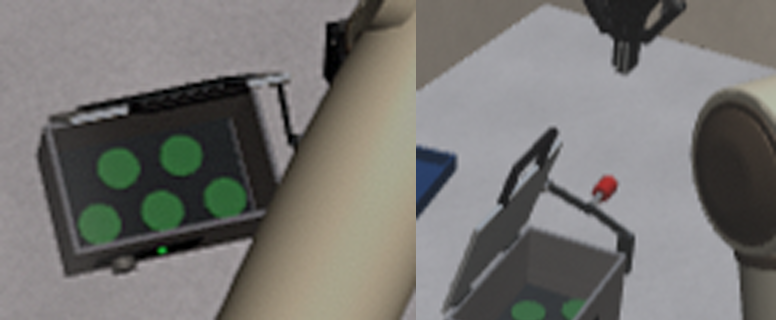

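The lid stands open by itself on the straight stay. The knob is at side crop (606,187), and the gripper is clear.

```bash
python3 - <<'E'
from g import *
for a in (plane("top",456.8,159.25,.172),plane("side",373.05,120.95,.174)): print(a,(a-M)@x,(a-M)@y)
a=np.radians(4.7);X=np.array([np.cos(a),np.sin(a),0]);Y=np.array([-np.sin(a),np.cos(a),0])
for xx in (.13,.14,.15): print(M+xx*X-.182*Y)
E
```

```text
[ 0.4359 -0.1497  0.133 ] [ 0.4429 -0.246   0.133 ] 0.09645959118660995
[ 0.5778 -0.369   0.172 ] 0.12574197057855704 -0.18062734089428634
[ 0.5752 -0.3756  0.174 ] 0.12258686920142324 -0.1870939458830732
[ 0.5839 -0.3686  0.133 ]
[ 0.5938 -0.3678  0.133 ]
[ 0.6038 -0.3669  0.133 ]
```

```bash
python3 -m jog '[[[0.34,-0.53,0,0,0],[0.34,-0.53,0,0,0],[0.34,-0.53,0,0,0],[0,0,-0.8,0,0],[0,0,-0.8,0,0],[0,0,-0.8,0,0],[0,0,-0.8,0,0],[0,0,0,0,0]]]'; python3 - <<'E'
from h import *
t=camera("top");s=camera("side")
print(red(s,(340,95,410,165)))
cv2.imwrite("pics/c6.png",np.hstack([cv2.resize(t[120:220,350:480],(416,320),interpolation=2),cv2.resize(s[60:180,320:410],(360,480),interpolation=2)[:320]]))
E
```

```text
time: 8.65
ee_pos: [0.5676, -0.3591, 0.2357]
tcp_rot: [-179.9, -0.1, 94.4]
wrist_force: [-0.4, -0.1, -0.5]
opening: 0.0003
grasp_force: 0.0
(np.float64(373.0833333333333), np.float64(120.95833333333333), 24)
```

View pics/c6.png

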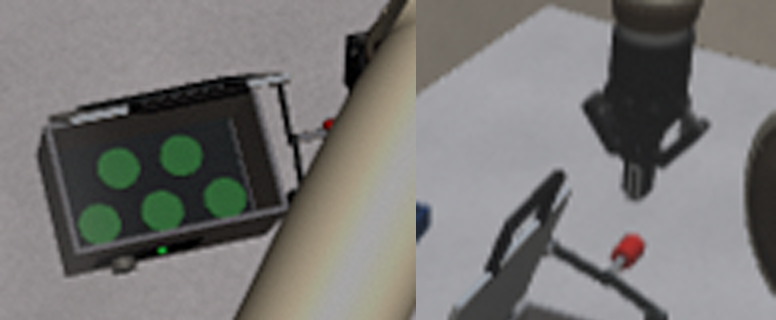

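The fingertip at (632,195) is above the knob at (628,250), but the position is 10 mm short in x and 15 mm short in y. I'll correct that and then press.

```bash
python3 -m jog '[[[0.1,-0.15,0,0,0],[0.1,-0.15,0,0,0],[0,0,-0.3,0,0],[0,0,-0.3,0,0],[0,0,-0.2,0,0],[0,0,0,0,0]]]'; python3 -m jog '[[[0,0,-0.2,0,0],[0,0,-0.2,0,0],[0,0,0,0,0]]]'
```

```text
time: 9.35
ee_pos: [0.5805, -0.3772, 0.2053]
tcp_rot: [179.4, 0.5, 94.4]
wrist_force: [-0.3, 0.6, 0.7]
opening: -0.0001
grasp_force: 0.0
time: 9.65
ee_pos: [0.5796, -0.3769, 0.1827]
tcp_rot: [179.5, 0.4, 94.4]
wrist_force: [0.3, 0.0, -0.3]
opening: 0.0002
grasp_force: 0.0
```

```bash
python3 -m jog '[[[-0.05,0.06,0,0,0],[0,0,-0.2,0,0],[0,0,-0.2,0,0],[0,0,0,0,0]]]'; python3 -m jog '[[[0,0,-0.2,0,0],[0,0,-0.2,0,0],[0,0,0,0,0]]]'
```

```text
time: 10.05
ee_pos: [0.5767, -0.3737, 0.1621]
tcp_rot: [179.6, 0.3, 94.4]
wrist_force: [-0.3, -0.3, 0.5]
opening: -0.0002
grasp_force: 0.2
time: 10.35
ee_pos: [0.577, -0.3737, 0.1429]
tcp_rot: [179.5, 0.4, 94.4]
wrist_force: [-0.4, 1.1, -1.0]
opening: -0.0002
grasp_force: 0.0
```

```bash
python3 - <<'E'
from h import *
t=camera("top");s=camera("side")
print(red(s,(340,95,410,175)))
cv2.imwrite("pics/c7.png",np.hstack([cv2.resize(t[120:220,350:480],(416,320),interpolation=2),cv2.resize(s[70:160,330:420],(360,360),interpolation=2)[:320]]))
E
```

```text
(np.float64(371.1764705882353), np.float64(129.41176470588235), 17)
```

View pics/c7.png

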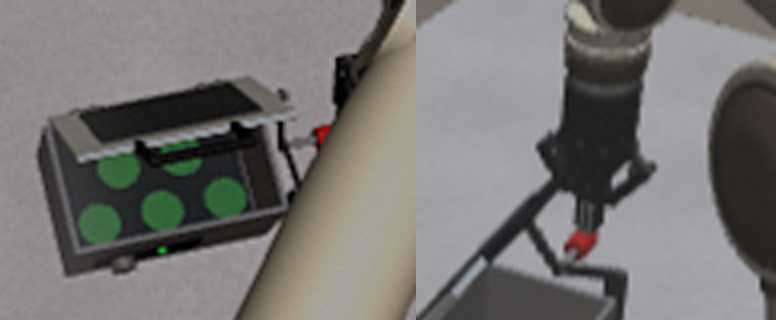

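The joint is breaking: the lid has sunk part of the way and the knob is under the finger at (580,245). I'll press a little further and then withdraw.

```bash
python3 -m jog '[[[0,0,-0.2,0,0],[0,0,-0.2,0,0],[0,0,-0.2,0,0],[0,0,0,0,0]]]'; python3 -m jog '[[[0,-0.1,0.5,0,0],[0,-0.2,0.8,0,0],[0,-0.2,0.9,0,0],[-0.5,-0.8,0.8,0,0],[-0.5,-0.8,0.5,0,0],[-0.5,-0.8,0,0,0],[-0.5,-0.8,0,0,0],[0,0,0,0,0]]]'; python3 -m jog '[[[-0.5,-0.8,0,0,0],[-0.5,0,0,0,0],[0,0,0,0,0],[0,0,0,0,0],[0,0,0,0,0],[0,0,0,0,0],[0,0,0,0,0],[0,0,0,0,0]]]';python3 -m jog '[[[0,0,0,0,0],[0,0,0,0,0],[0,0,0,0,0],[0,0,0,0,0],[0,0,0,0,0],[0,0,0,0,0],[0,0,0,0,0],[0,0,0,0,0]]]' | head -1;python3 -m jog '[[[0,0,0,0,0],[0,0,0,0,0],[0,0,0,0,0],[0,0,0,0,0],[0,0,0,0,0],[0,0,0,0,0],[0,0,0,0,0],[0,0,0,0,0]]]' | head -1
python3 - <<'E'
from h import *
t=camera("top");s=camera("side")
print(red(t,(430,160,475,195)))
cv2.imwrite("pics/c8.png",np.hstack([cv2.resize(t[120:220,280:480],(440,220),interpolation=2),cv2.resize(s[110:250,260:400],(220,220),interpolation=2)]))
E
```

```text
time: 10.85
ee_pos: [0.5763, -0.3744, 0.1136]
tcp_rot: [179.5, 0.4, 94.3]
wrist_force: [0.4, 0.4, -0.3]
opening: 0.0
grasp_force: 0.0
time: 11.65
ee_pos: [0.4796, -0.5537, 0.2777]
tcp_rot: [179.6, 0.4, 94.0]
wrist_force: [-0.2, -0.1, 0.0]
opening: 0.0003
grasp_force: 0.0
time: 12.45
ee_pos: [0.434, -0.5884, 0.2802]
tcp_rot: [179.4, 0.4, 94.4]
wrist_force: [-0.9, 0.3, -1.2]
opening: 0.0004
grasp_force: 0.0
time: 13.25
time: 14.05
(np.float64(453.078431372549), np.float64(176.2156862745098), 51)
```

View pics/c8.png

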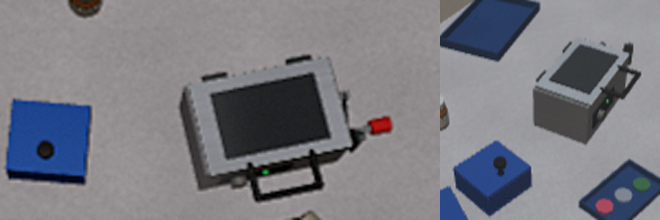

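The lid is closed again: the knob is back at (453.1,176.2), its starting pixel. The small blue case is shut and the arm is clear.

```bash
python3 -m jog '[[[0,0,0,0,0],[0,0,0,0,0],[0,0,0,0,0],[0,0,0,0,0],[0,0,0,0,0]]]' | head -1; python3 -c "
from workcell import ticket
print(ticket.job_done())"
```

```text
time: 14.65
the job is handed in; nothing more can be done
None
```

I handed the job in at 14.65 s: the lid stood open by itself on the locked stay, I broke the joint at the red knob, the lid sank fully shut, and the blue lens case stayed shut; no verdict came back.

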